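# Load a framed print on the sloped easel and lock it in

### The arm

A 6-joint arm with a two-finger parallel gripper is mounted at the origin on the work surface. World frame = base frame: x ahead of the robot, y to its left, z up, the work surface at z = 0. Lengths are in m, angles in rad, forces in N, time in s.
With the tool pointing down it reaches from about 0.2 to 0.875 m from the base axis. Payload 3.4 kg.
Tool frame: the origin (TCP) lies midway between the tips of the shut fingers; the grasp point (between the pads) lies 19 mm behind it; z points along the fingers, y is the line along which they close (so a half turn about z gives the same grasp; the last joint's range is limited). The gripper opens to 94 mm and grips with 3 to 60 N. Pads are 16 mm wide; open, the fingers measure 119 mm over their backs; the gripper's body (75 mm by 177 mm) begins 78 mm behind the grasp point.
Start: joints at [-1.235, 0.276, 1.505, -0, 1.361, -0.121], TCP at [0.254, -0.516, 0.205] pointing down, gripper open.
Joint ranges: [-2.89, 2.89], [-0.75, 2.08], [0.22, 2.7], [-1.18, 4.32], [0.11, 2.71], [-2.7, 2.7]. Speed limits (rad/s): [2.57, 2.57, 3.14, 3.14, 3.14, 3.14].

### API

Orientations are given as a unit quaternion [w, x, y, z].
In Python, from rig import ctrl gives the robot as it stands.
- The arm moves only by the tool jog_arm, never from a script. Its argument "motion" is text: rows parted by semicolons, each of 5 numbers parted by spaces: the opening, from 0 (shut) to 1 (fully open), then the shift along the tool's x, y, z in m, then the turn about the tool's z in degrees. In form: fingers dx dy dz turn; .... A call has 1 to 20 rows; each row shifts and turns the commanded pose from where the row before left it, along the tool's axes as they then stand; what a row does not reach is not made up. A row lasts 1/8 s, in which the tool goes at most 62.5 mm and 10.7 degrees, less where a joint would pass 70% of its speed; a pose out of reach is approached as far as the arm can. A call with a gripper value outside its range is refused whole. The fingers move at their own pace and stop on an object; "squeeze" is the grip in N (left out, the last holds). Time passes only in rows, so rows that do not move let the fingers close. It gives the time, the measured TCP pose, the force, the opening and the grip force at its end, in the units of the state.
- ctrl.sense(): the state, without advancing time (a new reading comes with each control period).
- ctrl.snapshot(name): name is "scene" or "top"; returns the picture (480x640x3 uint8, red, green, blue); there is no depth.
- ctrl.camera_model(name): a dict with "fov_y" (degrees; the focal length in pixels is half the picture's height over the tangent of half this angle, whatever the lens; pixels are square), "cx", "cy" (the principal point, pixels), "rvec" (rotation vector, rad) and "tvec" (3), from world to camera coordinates, as OpenCV has them. Camera axes: x right, y down, z forward; pixel columns grow to the right and rows downward; lengths in m; the calibration is good to about 2 mm. A picture is of the moment at which its call begins. camera_model takes no time and is no camera call.
- ctrl.close_job(): hands the job in; it is judged then, once.
The state is a dict: "t": time; "joint_positions": joint angles; "qd": joint speeds; "tau": joint torques, N m; "ee_pos": TCP position; "tool_rot": TCP orientation; "contact_force": force on the tool from outside, world axes, zero at the start; "moment": the same for the moment, N m; "opening": finger opening in m; "finger_force": force on a finger pad.
Only numpy, scipy, OpenCV 4.12 (cv2) and the standard library are available. Lean on these libraries where they do the work, as an engineer would, in place of code of your own. Each camera call takes 0.05 s, during which the arm holds its last target. There are 200 camera calls.

### The job

Take the small print in the light-wood frame with the teal mount out of the rack and stand it gently on the easel's narrow ledge close beside its fixed end stop, right way up and leaning flat against the rest with the picture facing out, without letting it drop or fall back. With the frame let go, slide the easel's metal side stop up against the frame's edge, and then swing the catch with the orange knob all the way down across the front of the frame. Leave the other frames, the bottle and the brush where they are.

Things in the scene. Friction and masses are not known exactly. Their poses are not given: they have to be found in the camera images.
- print: Framed print to move: light-wood frame, teal mount. 160 mm wide, 90 tall, 14 thick, about 0.16 kg. Origin: centre of its underside. x out of the picture face (faces at -7, +7 mm), y along the width (edges at -80, +80), z up (top edge at 90). It starts upright in one of the rack's three slots.
- print_face (a point): Centre of the picture face of that print, 7 mm along its x and 45 mm up its z from its origin; same axes as the print.
- frame_black: Bystander: black frame with white mount, same size and axes as the print, standing in another slot of the rack.
- frame_red: Bystander: red frame with cork-coloured mount, same size and axes as the print, standing in another slot of the rack.
- rack: Fixed plywood rack, base 190 x 180 x 15 mm, origin under its centre. Three slots along y at x = -60, 0, +60 mm, each between wooden fences (8 mm thick, 18 wide, tops 60 mm above the table) at y = -60 and +60 only, 18 mm clear. Frames stand on the base, 15 mm up, picture to the rack's +x.
- easel: Fixed wooden table easel, origin on the table under the back of the ledge, base board 170 x 200 x 14 mm reaching 105 mm behind (-x) and 65 mm in front (+x). It faces its +x; its sloping rest leans back towards its -x by 28 degrees from vertical.
- easel_rest: Sloping rest. Origin: middle of the frame's place, where ledge top (z = 0) meets rest front (x = 0), 75 mm above the table. x square out of the rest, y along the ledge, z up the slope (28 deg off vertical). Ledge 24 mm deep, lip at x 18-24, 8 high. Rest: two uprights 20 wide at y = -55, +55, 72 high, open between. Well-placed frame: same axes, origin at x 7, y 0, z 0 mm.
- end_stop (a point): Middle of the face of the easel's fixed metal end stop (36 mm high), at y = -86 mm of the rest; the frame's -y edge comes near it. The ledge itself runs from y = -100 to +170 mm, its lip from -94 to +86.
- side_stop (a joint): Sliding position (m) of the metal side stop along the ledge: 0 at the far +y end, growing as it slides towards the frame's place (rest's -y), at most 0.065. Stiff: about 5 N to move; it stays where it is left.
- stop_face (a point): Centre of the side stop's face that meets the frame; axes like the rest's. The stop is an aluminium block; from this point it spans x -7 to +7, y 0 to +24, z -23 to +31 mm. At slide 0 this point is at x 8, y 135, z 25 mm of the rest.
- catch (a joint): Angle (rad) of the catch on the side stop's front: 0 = steel arm points up the slope; it grows as the arm swings down towards the rest's -y, across the frame's front; its end stop is at 1.5 (lying along the ledge). Needs about 1 N at the knob; it stays where it is left.
- catch_knob (a point): Middle of the orange knob at the catch's end, a 14 mm thick pin along the rest's x, from 20 mm behind this point (at the arm) to 11 mm before it. It is 58 mm from the hinge axis, which runs along the rest's x, 12 mm in +y and 1 mm in -z of stop_face. The 10 mm wide arm moves at x = 17 to 25 mm of the rest.
- bottle: Bystander: closed amber bottle, 56 mm diameter, 165 mm tall, standing on the table between rack and easel; origin at the centre of its underside.
- brush: Bystander: flat brush 170 mm long lying on the table in front of the robot; origin at the centre of its underside, x along its length.
Not all that is in view belongs to the job. Leave any blue look-alike of the print alone.

How it is judged:
On the way, in this order (a step that is already met when the one before it is completed fails the run):
1. the print stands on the ledge, flat against the rest, picture out, let go (x of print in the frame of easel_rest between 0.003 and 0.013 m and z of print in the frame of easel_rest between -0.004 and 0.005 m and y of print in the frame of easel_rest between -0.014 and 0.018 m and x of print_face in the frame of easel_rest above 0.01 m and z of print_face in the frame of easel_rest above 0.03 m and angle between the z axis of print and the z axis of easel_rest, either way round below 0.09 rad and angle between the y axis of print and the y axis of easel_rest, either way round below 0.09 rad and contact force between the fingers and print below 0.1 N and linear speed of print below 0.03 m/s), for 0.2 s.
2. the side stop touches the frame's edge (x of print in the frame of easel_rest between 0.003 and 0.013 m and z of print in the frame of easel_rest between -0.004 and 0.005 m and y of print in the frame of easel_rest between -0.014 and 0.018 m and x of print_face in the frame of easel_rest above 0.01 m and z of print_face in the frame of easel_rest above 0.03 m and angle between the z axis of print and the z axis of easel_rest, either way round below 0.09 rad and angle between the y axis of print and the y axis of easel_rest, either way round below 0.09 rad and y of stop_face in the frame of print between 0.074 and 0.085 m), for 0.1 s.
3. the catch is swung down across the frame (all of step 2 and value of joint catch above 1.2 rad), for 0.1 s.
At the end, for the whole second after the job is handed in: The print stands on the ledge (5 mm; centred to 14-18 mm), flat on the rest (5 degrees, 6 mm), picture out, upright, released, still; side stop within 5 mm of its edge; catch at 1.2 rad or more; the two other frames, bottle and brush within 30 mm of their starts (all of step 3 and contact force between the fingers and print below 0.1 N and linear speed of print below 0.03 m/s and distance of each of frame_black, frame_red, bottle, brush from where it was at the start of the episode below 0.03 m); the robot touches nothing.
It fails at once if the print is dropped or left to fall over (contact force between the fingers and print below 0.05 N and (linear speed of print above 0.5 m/s or angular speed of print above 4.5 rad/s)).
It fails at once if the print is forced hard against the easel (over 60 N) (contact force between print and easel above 60 N).
It fails at once if another frame, the bottle or the brush is moved over 30 mm or a standing one tipped (distance of any of frame_black, frame_red, bottle, brush from where it was at the start of the episode above 0.03 m or angle between any of frame_black, frame_red, bottle's own z axis and vertical above 0.5 rad).
It also fails if it takes over 58 s, if anything falls off the work surface, if the arm or the gripper's body presses on something with over 40 N, if the wrist force passes 120 N, or if a joint passes its speed limit or range.

## Working session

There is one attempt and no reset: what is moved stays moved. The work goes in short steps, Python scripts to look and compute and a tool call to move; the robot and the scene stay as the last step left them, time stands still between calls to the robot, and variables do not carry over. Pictures are saved under pics/ and viewed, at most 10 in all, crops included, and the job is handed in when it is done.

Besides the shell and the picture viewer there is one more tool, called after "Emit:" as name(argument=value, ...) on one line, values as JSON. jog_arm: Moves the arm, as the interface text tells. Its arguments: {"type":"object","properties":{"motion":{"type":"string"},"squeeze":{"type":"number"}},"required":["motion"]}

```bash
mkdir -p pics
python3 - <<'E'
from rig import ctrl
import cv2,numpy as np
for n in("scene","top"):
    im=ctrl.snapshot(n);cv2.imwrite(f"pics/{n}0.png",im[:,:,::-1])
    m=ctrl.camera_model(n);print(n,m)
    R=cv2.Rodrigues(np.array(m["rvec"]))[0];print(-R.T@np.array(m["tvec"]))
print(ctrl.sense())
E
```

```text
scene {'fov_y': 48.01153167798497, 'cx': 317.5423838972374, 'cy': 239.57678574208558, 'rvec': array([ 1.1125418 ,  2.63600242, -0.66830196]), 'tvec': array([ 0.36720674, -0.35226165,  1.50514998])}
[1.00548701 0.44525267 1.14680053]
top {'fov_y': 48.70697125705119, 'cx': 312.61457005632616, 'cy': 238.44233129962245, 'rvec': array([ 2.18709277, -2.13773644,  0.10102742]), 'tvec': array([0.037854  , 0.5884212 , 1.16803061])}
[0.46262897 0.03663169 1.22335624]
{'t': 0.1, 'joint_positions': array([-1.23495069e+00,  2.76538462e-01,  1.50594835e+00, -2.91362754e-05,
        1.36072421e+00, -1.20966388e-01]), 'qd': array([ 0.00041786, -0.00177495, -0.00170812, -0.00095806, -0.00258879,
        0.00025122]), 'tau': array([ 1.47934545e-03, -4.05454481e+01, -2.37779528e+01,  7.03026820e-02,
        2.98932823e-02, -4.60361264e-05]), 'ee_pos': array([ 0.25346555, -0.51557256,  0.20471061]), 'tool_rot': array([-8.02990683e-04,  9.74027542e-01,  2.26428118e-01, -1.00934539e-04]), 'contact_force': array([0.49062044, 0.22163651, 0.27549553]), 'moment': array([ 0.00689267, -0.05176902, -0.00079492]), 'finger_force': 0.0, 'opening': 0.0940358603599339}
```

View pics/scene0.png

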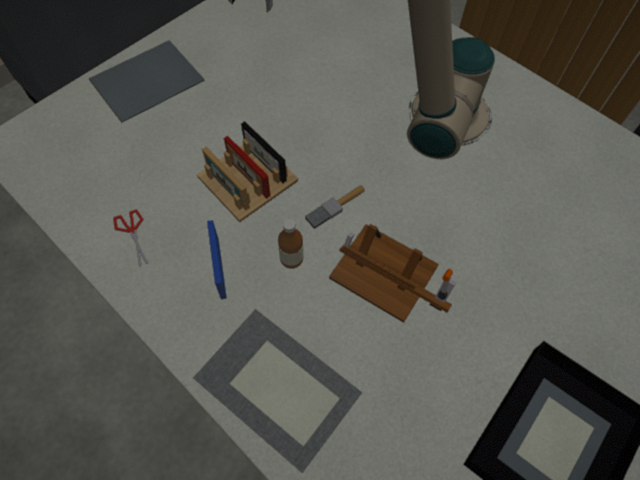

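View pics/top0.png

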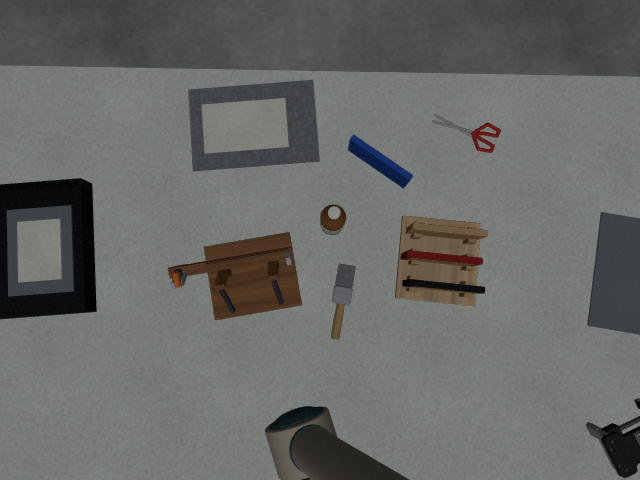

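Candidates for the print are:
- the light-wood frame in the rack's far slot: top (445,230), scene (225,178)
- the blue frame lying at top (380,162), which is a look-alike
- the red frame at top (440,258)
- the black frame at top (443,287)

The light-wood frame with the teal mount fits the description. I'll confirm it in a crop and measure the bases.

```bash
cat > h.py <<'E'
from rig import ctrl
import cv2,numpy as np
from scipy.spatial.transform import Rotation as Ro
def cam(n):
    m=ctrl.camera_model(n);R=cv2.Rodrigues(np.array(m["rvec"]))[0];t=np.array(m["tvec"])
    f=240/np.tan(np.radians(m["fov_y"]/2));return R,t,f,m["cx"],m["cy"]
def ray(n,p):
    R,t,f,cx,cy=cam(n);d=R.T@np.array([(p[0]-cx)/f,(p[1]-cy)/f,1]);return -R.T@t,d
def plane(n,p,z):
    o,d=ray(n,p);return o+d*(z-o[2])/d[2]
def proj(n,P):
    R,t,f,cx,cy=cam(n);c=R@np.asarray(P)+t;return np.array([cx+f*c[0]/c[2],cy+f*c[1]/c[2]])
def tri(p,q):
    o,d=ray("scene",p);a,e=ray("top",q)
    s=np.linalg.lstsq(np.c_[d,-e],a-o,rcond=None)[0];A,B=o+d*s[0],a+e*s[1];return (A+B)/2,np.linalg.norm(A-B)
E
python3 - <<'E'
from h import *
s=cv2.imread("pics/scene0.png");t=cv2.imread("pics/top0.png")
a=cv2.resize(s[110:230,190:310],(400,400),interpolation=cv2.INTER_CUBIC)
b=cv2.resize(t[205:325,380:500],(400,400),interpolation=cv2.INTER_CUBIC)
cv2.imwrite("pics/c1.png",np.clip(np.hstack([a,b])*1.5,0,255).astype(np.uint8))
a=cv2.resize(s[215:335,320:460],(466,400),interpolation=cv2.INTER_CUBIC)
b=cv2.resize(t[225:325,165:305],(560,400),interpolation=cv2.INTER_CUBIC)[:,:334*1+226]
c=np.vstack([cv2.resize(s[215:325,325:460],(675,300)[0:2],interpolation=cv2.INTER_CUBIC),cv2.resize(t[228:328,163:306],(675,300),interpolation=cv2.INTER_CUBIC)])
cv2.imwrite("pics/c2.png",np.clip(c*1.7,0,255).astype(np.uint8))
E
```

```text
(no output)
```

View pics/c1.png

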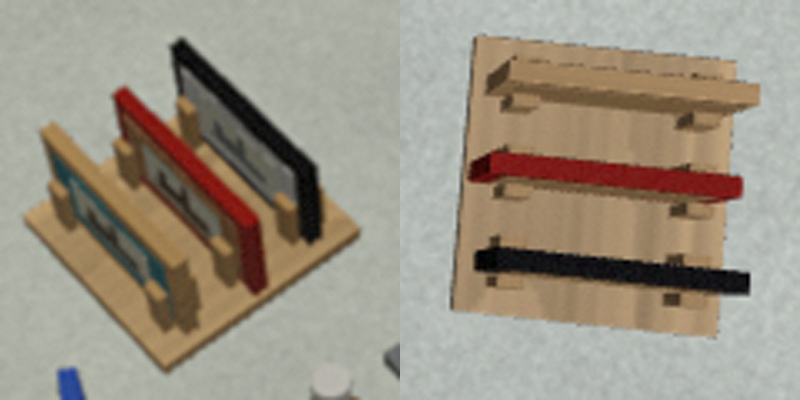

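View pics/c2.png

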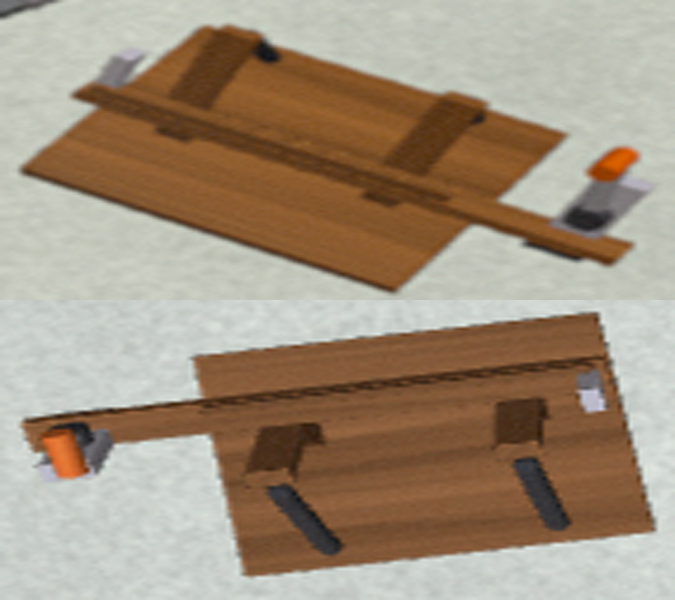

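The crops show that the print in the far slot has light wood and a teal mount, with its picture facing the camera. The easel's end stop is at top (288,259) and the knob at (177,278). Next I'll fit the bases rigidly.

```bash
cat >> h.py <<'E'
def fit(n,px,loc,z,refine=None):
    if refine is not None:
        g=cv2.cvtColor(refine,cv2.COLOR_BGR2GRAY)
        px=cv2.cornerSubPix(g,np.float32(px).reshape(-1,1,2),(3,3),(-1,-1),(3,30,.01)).reshape(-1,2)
    P=np.array([plane(n,p,z)[:2] for p in px]);L=np.array(loc,float)
    Pc,Lc=P-P.mean(0),L-L.mean(0)
    th=np.arctan2((Lc[:,0]*Pc[:,1]-Lc[:,1]*Pc[:,0]).sum(),(Lc*Pc).sum())
    M=np.array([[np.cos(th),-np.sin(th)],[np.sin(th),np.cos(th)]])
    o=P.mean(0)-M@L.mean(0);res=P-(L@M.T+o)
    return o,th,np.round(res*1000,1),np.round(px,1)
E
python3 - <<'E'
from h import *
t=cv2.imread("pics/top0.png")
for rf in (None,t):
  print(fit("top",[(402.5,216.4),(480.5,223.6),(475.1,306.1),(395.9,297.4)],[(.095,.09),(.095,-.09),(-.095,-.09),(-.095,.09)],.015,rf))
  o=fit("top",[(204.3,247),(290.1,232.7),(301.6,304.7),(214.7,319.7)],[(.065,.1),(.065,-.1),(-.105,-.1),(-.105,.1)],.014,rf);print(o)
s=cv2.imread("pics/scene0.png")
for n,im in(("scene",s),("top",t)):
  h=cv2.cvtColor(im,cv2.COLOR_BGR2HSV)
  mk=cv2.inRange(h,(5,200,120),(18,255,255));c,l,st,ce=cv2.connectedComponentsWithStats(mk)
  print(n,[(st[i].tolist(),ce[i].round(1)) for i in range(1,c) if st[i,4]>15])
# light-wood bright top edge
E
```

```text
(array([ 0.54489478, -0.23612522]), np.float64(-0.07630224548057715), array([[-1.9, -0.2],
       [-0.9,  0.8],
       [ 0.6,  0.2],
       [ 2.2, -0.8]]), array([[402.5, 216.4],
       [480.5, 223.6],
       [475.1, 306.1],
       [395.9, 297.4]]))
(array([0.52027999, 0.18985017]), np.float64(0.18864880751779883), array([[-1.5, -0.8],
       [-1.6, -0.3],
       [ 1.9,  1. ],
       [ 1.1,  0.2]]), array([[204.3, 247. ],
       [290.1, 232.7],
       [301.6, 304.7],
       [214.7, 319.7]]))
(array([ 0.54583859, -0.23443856]), np.float64(-0.07796455705723987), array([[-0.7,  0.4],
       [ 1.4, -0.8],
       [-1.1, -0.1],
       [ 0.4,  0.5]]), array([[401.6, 215.4],
       [480.5, 222.3],
       [474.4, 306.5],
       [394.5, 297.7]], dtype=float32))
(array([0.52129372, 0.19130972]), np.float64(0.19132907895023338), array([[-0.3,  0.1],
       [-0.6, -0.2],
       [ 0.5,  0.4],
       [ 0.4, -0.3]]), array([[203.3, 246.2],
       [289.4, 231.7],
       [301.3, 304.7],
       [214.4, 319.7]], dtype=float32))
scene [([446, 270, 6, 7, 20], array([448.7, 273. ]))]
top []
```

```bash
cat >> h.py <<'E'
RO,RY=np.array([.5458,-.2344,0]),-.078
EO,EY=np.array([.5213,.1913,0]),.1913
def rk(p): return RO+Ro.from_euler('z',RY).apply(p)
def es(p): return EO+Ro.from_euler('z',EY).apply(p)
a=np.radians(28)
def rs(x,y,z): return es([x*np.cos(a)-z*np.sin(a),y,.075+x*np.sin(a)+z*np.cos(a)])
E
python3 - <<'E'
from h import *
for n in("top","scene"):
  print(n)
  for sx in(.007,-.007):
    for sy in(.08,-.08): print(sx,sy,proj(n,rk([.06+sx,sy,.105])).round(1))
  print("knob",proj(n,rs(.041,.147,.082)).round(1),"stopEnd",proj(n,rs(.008,-.086,.036)).round(1),"ledgeEnd f",proj(n,rs(.024,.170,0)).round(1),proj(n,rs(.024,-.1,0)).round(1),"uprights top out",proj(n,rs(0,.065,.072)).round(1),proj(n,rs(0,-.065,.072)).round(1))
  print("red",proj(n,rk([.007,.08,.105])).round(1),proj(n,rk([.007,-.08,.105])).round(1))
t=cv2.imread("pics/top0.png");print(t[220:242:2,486].tolist());print([t[226,x].tolist() for x in range(404,420)])
print([t[234,x].tolist() for x in range(482,492)])
E
```

```text
top
0.007 0.08 [412.  222.3]
0.007 -0.08 [487.5 229.8]
-0.007 0.08 [411.5 228.8]
-0.007 -0.08 [487.  236.3]
knob [168.5 276.2] stopEnd [286. 262.] ledgeEnd f [166.9 268.5] [290.8 247.4] uprights top out [214.2 285.2] [277.  274.5]
red [409.7 250.3] [485.5 257.9]
scene
0.007 0.08 [241.1 190.7]
0.007 -0.08 [200.7 149.1]
-0.007 0.08 [245.9 187.4]
-0.007 -0.08 [205.4 146.1]
knob [451.8 280.2] stopEnd [352.3 235. ] ledgeEnd f [447.9 310.1] [338.9 247.4] uprights top out [420.3 254.7] [367.2 225.3]
red [261.4 176.7] [220.7 136.4]
[[126, 129, 125], [123, 125, 122], [126, 129, 125], [121, 124, 122], [125, 128, 124], [65, 92, 110], [67, 92, 113], [67, 92, 113], [63, 84, 102], [120, 124, 120], [126, 130, 126]]
[[76, 98, 116], [75, 97, 113], [72, 93, 110], [70, 92, 109], [41, 57, 69], [24, 38, 50], [26, 38, 49], [26, 38, 50], [37, 51, 66], [60, 83, 102], [62, 86, 106], [62, 86, 105], [62, 87, 107], [61, 85, 104], [63, 87, 107], [62, 86, 105]]
[[66, 91, 112], [66, 92, 112], [67, 92, 113], [66, 91, 112], [67, 92, 113], [75, 96, 112], [123, 127, 125], [124, 127, 124], [122, 125, 121], [118, 121, 117]]
```

Emit:
jog_arm(motion="0.6 0 0 0 -9.9;0.6 0 0 0 -9.9;0.6 0 0 0 -9.9;0.6 0 0 0 -9.9;0.6 0 0 0 -9.9;0.6 0 0 0 -9.8;0.6 0.0253 0.0275 0 0;0.6 0.0253 0.0275 0 0;0.6 0.0253 0.0275 0 0;0.6 0.0253 0.0275 0 0;0.6 0.0253 0.0275 0 0;0.6 0.0253 0.0275 0 0;0.6 0.0253 0.0275 0 0;0.6 0.0253 0.0275 0 0;0.6 0.0253 0.0275 0 0;0.6 0.0253 0.0275 0 0;0.6 0.0253 0.0275 0 0;0.6 0.025 0.027 0 0", squeeze=15)

```text
t: 2.35
ee_pos: [0.6067, -0.2388, 0.2049]
tool_rot: [-0.0, 0.734, 0.679, -0.0]
contact_force: [0.6, 0.6, -1.0]
opening: 0.0565
finger_force: 0.0
```

```bash
cat >> h.py <<'E'
def go(target,yaw=None):
    "deltas in tool axes from current measured pose to world target; yaw = world angle of tool y"
    s=ctrl.sense();R=Ro.from_quat(np.roll(s["tool_rot"],-1)).as_matrix()
    d=R.T@(np.asarray(target)-s["ee_pos"]);w=np.degrees(np.arctan2(R[1,1],R[0,1]))
    print("t",round(s["t"],2),"tcp",s["ee_pos"].round(4),"yaw_y",w.round(2),"F",s["contact_force"].round(1),"op",round(s["opening"],4),"grip",round(s["finger_force"],1))
    print("delta mm",(d*1000).round(1),"tilt",np.degrees(np.arccos(-R[2,2])).round(2), "" if yaw is None else ("turn",round(w-np.degrees(yaw),2)))
def torest(P):
    q=Ro.from_euler('z',-EY).apply(np.asarray(P)-EO);x,z=q[0],q[2]-.075
    return np.array([x*np.cos(a)+z*np.sin(a),q[1],-x*np.sin(a)+z*np.cos(a)])
E
python3 - <<'E'
from h import *
go(rk([.06,0,.075]),RY)
P,e=tri((447.8,274.8),(177,279));print("knob",P,e,torest(P))
for x in(.001,.015):
  for y in(.135,.159):
    for z in (.002,.056): print(x,y,z,proj("top",rs(x,y,z)).round(1),proj("scene",rs(x,y,z)).round(1))
E
```

```text
t 2.35 tcp [ 0.6067 -0.2388  0.2049] yaw_y -4.52 F [ 0.6  0.6 -1. ] op 0.0565 grip 0.0
delta mm [ -0.4  -0.9 129.9] tilt 0.06 ('turn', np.float64(-0.05))
knob [0.48528833 0.32052997 0.16120487] 0.00267629586458197 [0.03094942 0.13371964 0.08117695]
0.001 0.135 0.002 [185.4 275.6] [436.7 295.4]
0.001 0.135 0.056 [181.4 286.9] [447.  277.1]
0.001 0.159 0.002 [174.5 277.5] [446.8 301.1]
0.001 0.159 0.056 [170.  288.9] [457.3 282.9]
0.015 0.135 0.002 [183.9 269.9] [434.7 298.7]
0.015 0.135 0.056 [179.8 281. ] [445.  280.3]
0.015 0.159 0.002 [172.8 271.7] [444.9 304.5]
0.015 0.159 0.056 [168.3 282.9] [455.5 286.2]
```

Emit:
jog_arm(motion="0.6 0 -0.001 0.03 0;0.6 0 0 0.03 0;0.6 0 0 0.03 0;0.6 0 0 0.02 0;0.6 0 0 0.01 0;0.6 0 0 0.01 0;0.6 0 0 0 0;0 0 0 0 0;0 0 0 0 0;0 0 0 0 0;0 0 0 0 0;0 0 0 0 0;0 0 0 0 0", squeeze=20)

```text
t: 3.98
ee_pos: [0.6053, -0.2397, 0.0756]
tool_rot: [0.0, 0.735, 0.679, 0.0]
contact_force: [0.4, -0.7, 0.8]
opening: 0.0138
finger_force: 20.0
```

Emit:
jog_arm(motion="0 0 0 -0.01 0;0 0 0 -0.015 0;0 0 0 -0.025 0;0 0 0 -0.03 0;0 0 0 -0.03 0;0 0 0 -0.03 0;0 0 0 -0.025 0;0 0 0 -0.01 0;0 0 0 0 -7.7;0 0 0 0 -7.7;0 0 0 0 0")

```text
t: 5.35
ee_pos: [0.6042, -0.2394, 0.25]
tool_rot: [-0.001, 0.638, 0.77, -0.0]
contact_force: [-0.2, -0.6, -1.9]
opening: 0.0139
finger_force: 20.0
```

Run:
```python
from h import *
go(es([.0065,.002,.21+.0606]),EY)
im=ctrl.snapshot("scene");cv2.imwrite("pics/s1.png",cv2.resize(im[40:280,120:440,::-1],(800,600),interpolation=cv2.INTER_CUBIC))
```

```text
t 5.35 tcp [ 0.6042 -0.2394  0.25  ] yaw_y 10.78 F [-0.2 -0.6 -1.9] op 0.0139 grip 20.0
delta mm [440.6   5.5 -20.2] tilt 0.12 ('turn', np.float64(-0.18))
```

View pics/s1.png

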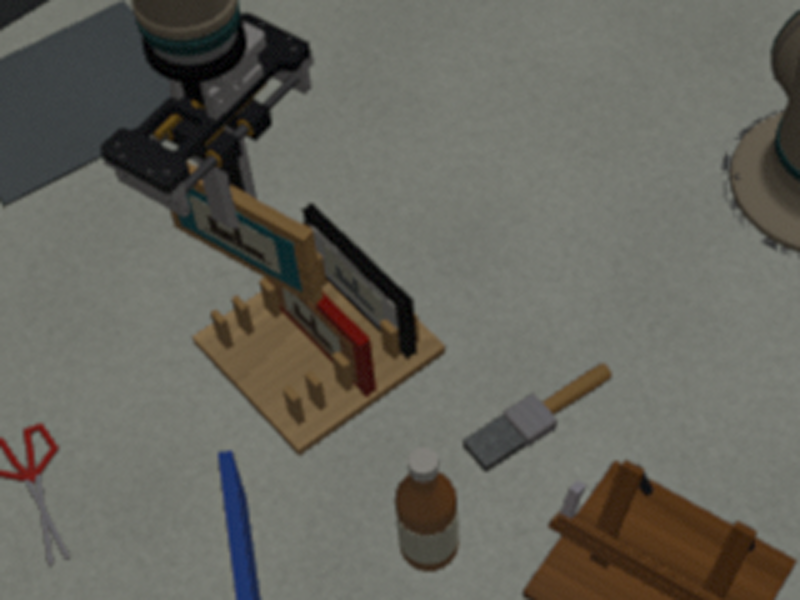

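Image: the print is held level between the fingers, out of the rack (crop (250,245)), and the other frames are undisturbed. I'll carry it over the easel.

Emit:
jog_arm(motion="0 0 0 -0.01 0;0 0 0 -0.01 0;0 0.015 0 0 0;0 0.03 0.001 0 0;0 0.04 0.001 0 0;0 0.045 0.001 0 0;0 0.045 0.001 0 0;0 0.045 0.001 0 0;0 0.045 0 0 0;0 0.045 0 0 0;0 0.045 0 0 0;0 0.04 0 0 0;0 0.03 0 0 0;0 0.015 0 0 -0.2;0 0 0 0.04 0;0 0 0 0.03 0;0 0 0 0.01 0;0 0 0 0 0")

```text
t: 7.65
ee_pos: [0.5269, 0.1931, 0.1904]
tool_rot: [-0.0, 0.636, 0.772, -0.0]
contact_force: [0.0, 0.4, -1.9]
opening: 0.0142
finger_force: 20.0
```

Run:
```python
from h import *
go(es([.0060,.002,.0818+.0606]),EY)
im=ctrl.snapshot("scene");t=ctrl.snapshot("top")
A=cv2.resize(im[190:330,310:470,::-1],(640,560)[0:2],interpolation=cv2.INTER_CUBIC)
A=cv2.resize(im[200:320,320:470,::-1],(375,300),interpolation=cv2.INTER_CUBIC)
cv2.imwrite("pics/s2.png",np.clip(1.6*np.vstack([cv2.resize(im[205:325,320:480,::-1],(400*1,300),interpolation=cv2.INTER_CUBIC),cv2.resize(t[215:335,150:310,::-1],(400,300),interpolation=cv2.INTER_CUBIC)]),0,255).astype(np.uint8))
```

```text
t 7.65 tcp [0.5269 0.1931 0.1904] yaw_y 11.05 F [ 0.   0.4 -1.9] op 0.0142 grip 20.0
delta mm [ 1.3  0.2 48. ] tilt 0.03 ('turn', np.float64(0.09))
```

View pics/s2.png

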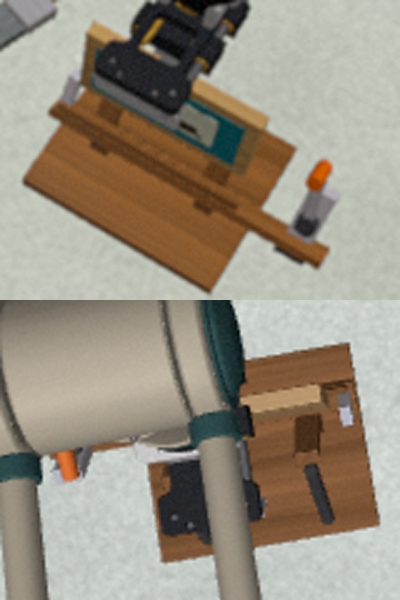

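Image: the print hovers over the ledge. Its +y end is at scene (426,258) and its -y end at top (280,254), clear of the end stop. I'll check this numerically while lowering.

Emit:
jog_arm(motion="0 0.001 0 0.01 0;0 0 0 0.01 0;0 0 0 0.01 0;0 0 0 0.006 0;0 0 0 0.004 0;0 0 0 0 0")

```text
t: 8.5
ee_pos: [0.5267, 0.1943, 0.1501]
tool_rot: [-0.0, 0.636, 0.772, -0.0]
contact_force: [0.5, -0.3, -1.9]
opening: 0.0138
finger_force: 20.0
```

Run:
```python
from h import *
go(es([.0060,.002,.0818+.0606]),EY)
print(proj("scene",es([.013,.082,.1298])),"seen 417.2 273.8",proj("top",es([.013,-.078,.2198])),proj("top",es([-.001,-.078,.2198])),"seen ~(279.5,249.5),(280,255.5)")
```

```text
t 8.5 tcp [0.5267 0.1943 0.1501] yaw_y 11.07 F [ 0.5 -0.3 -1.9] op 0.0138 grip 20.0
delta mm [0.  0.2 7.7] tilt 0.03 ('turn', np.float64(0.11))
[416.25080061 277.39331358] seen 417.2 273.8 [276.50033757 247.45273994] [277.68068313 254.69604342] seen ~(279.5,249.5),(280,255.5)
```

Emit:
jog_arm(motion="0 0.002 0 0.002 0;0 0 0 0.002 0;0 0 0 0.001 0;0 0 0 0.001 0;0 0 0 0 0")

```text
t: 9.12
ee_pos: [0.5263, 0.1963, 0.1444]
tool_rot: [0.0, 0.636, 0.772, -0.0]
contact_force: [0.2, -0.5, -2.0]
opening: 0.0138
finger_force: 20.0
```

Emit:
jog_arm(motion="0 0 0 0.001 0;0 0 0 0.001 0;0 0 0 0 0")

```text
t: 9.5
ee_pos: [0.5263, 0.1963, 0.1423]
tool_rot: [-0.0, 0.636, 0.772, -0.0]
contact_force: [-0.2, -0.2, -2.6]
opening: 0.0138
finger_force: 20.0
```

Emit:
jog_arm(motion="0 0 0 0.001 0;0 0 0 0.001 0;0 0 0 0 0")

```text
t: 9.88
ee_pos: [0.5265, 0.1963, 0.1417]
tool_rot: [0.0, 0.636, 0.772, 0.0]
contact_force: [-1.3, -0.3, 5.2]
opening: 0.0137
finger_force: 20.0
```

Emit:
jog_arm(motion="0 0 0 -0.0015 0;0.17 0 0 0 0;0.19 0 0 0 0;0.21 0 0 0 0;0.23 0 0 0 0;0.25 0 0 0 0")

```text
t: 10.62
ee_pos: [0.5264, 0.1963, 0.1419]
tool_rot: [-0.0, 0.636, 0.772, -0.0]
contact_force: [0.2, -0.4, 0.2]
opening: 0.0234
finger_force: 0.1
```

Run:
```python
from h import *
go(es([.0060,.002,.0818+.0606]),EY)
im=ctrl.snapshot("scene");t=ctrl.snapshot("top")
cv2.imwrite("pics/s3.png",np.clip(1.6*np.hstack([cv2.resize(im[205:325,320:480,::-1],(400*1,300),interpolation=cv2.INTER_CUBIC),cv2.resize(t[215:335,150:310,::-1],(400,300),interpolation=cv2.INTER_CUBIC)]),0,255).astype(np.uint8))
```

```text
t 10.62 tcp [0.5264 0.1963 0.1419] yaw_y 11.07 F [ 0.2 -0.4  0.2] op 0.0234 grip 0.1
delta mm [-2.   0.1 -0.5] tilt 0.01 ('turn', np.float64(0.11))
```

View pics/s3.png

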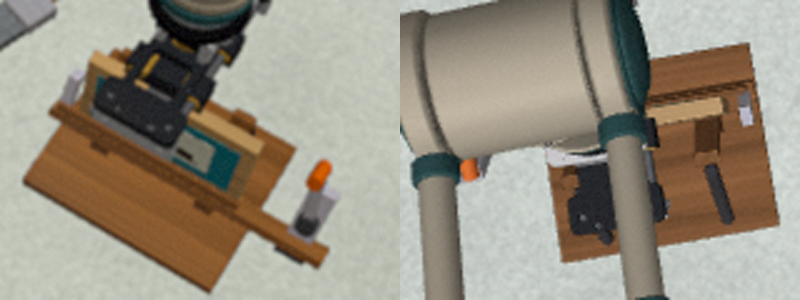

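The image shows the print standing on the ledge behind the lip, leaning on the rear finger. I'll lean it back gradually.

Emit:
jog_arm(motion="0.27 0 -0.001 0 0;0.29 0 -0.001 0 0;0.31 0 -0.001 0 0;0.33 0 -0.001 0 0;0.35 0 -0.001 0 0;0.37 0 -0.001 0 0;0.4 0 -0.001 0 0;0.4 0 -0.002 0 0;0.4 0 -0.002 0 0;0.4 0 -0.002 0 0;0.4 0 -0.002 0 0;0.4 0 -0.002 0 0;0.4 0 -0.002 0 0;0.4 0 -0.002 0 0;0.4 0 -0.002 0 0")

```text
t: 12.6
ee_pos: [0.5037, 0.1919, 0.1419]
tool_rot: [0.0, 0.636, 0.772, -0.0]
contact_force: [0.5, 0.4, -0.4]
opening: 0.038
finger_force: 0.2
```

Emit:
jog_arm(motion="0.4 0 -0.002 0 0;0.4 0 -0.002 0 0;0.4 0 -0.002 0 0;0.4 0 -0.001 0 0;0.4 0 -0.001 0 0;0.4 0 0 0 0")

```text
t: 13.35
ee_pos: [0.496, 0.1904, 0.142]
tool_rot: [0.0, 0.636, 0.772, 0.0]
contact_force: [0.8, -0.6, -0.1]
opening: 0.0373
finger_force: 0.0
```

Run:
```python
from h import *
go(es([-.027,.002,.0818+.0606]),EY)
im=ctrl.snapshot("scene");t=ctrl.snapshot("top")
cv2.imwrite("pics/s4.png",np.clip(1.6*np.hstack([cv2.resize(im[205:325,320:480,::-1],(400*1,300),interpolation=cv2.INTER_CUBIC),cv2.resize(t[215:335,150:310,::-1],(400,300),interpolation=cv2.INTER_CUBIC)]),0,255).astype(np.uint8))
```

```text
t 13.35 tcp [0.496  0.1904 0.142 ] yaw_y 11.07 F [ 0.8 -0.6 -0.1] op 0.0373 grip 0.0
delta mm [-1.9 -2.  -0.4] tilt 0.01 ('turn', np.float64(0.11))
```

View pics/s4.png

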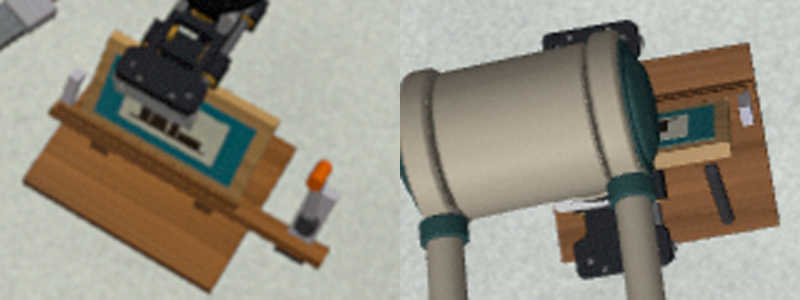

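The print now lies back on the rest with finger force 0. I'll retreat a little further back, then go up.

Emit:
jog_arm(motion="0.4 0 -0.001 0 0;0.4 0 -0.001 0 0;0.4 0 0 0 0;0.4 0 0 -0.005 0;0.4 0 0 -0.01 0;0.4 0 0 -0.02 0;0.4 0 0 -0.03 0;0.4 0 0 -0.03 0;0.3 0 0 -0.03 0;0.1 -0.04 -0.02 0 0;0 -0.05 -0.03 0 0;0 -0.05 -0.03 0 0;0 -0.05 -0.03 0 0;0 -0.05 -0.03 0 0;0 0 0 0 0")

```text
t: 15.32
ee_pos: [0.4017, -0.0757, 0.2679]
tool_rot: [0.001, 0.638, 0.77, -0.0]
contact_force: [0.7, 0.5, 0.5]
opening: 0.0005
finger_force: 0.0
```

Run:
```python
from h import *
go(es([-.027,.002,.0818+.0606]),EY)
im=ctrl.snapshot("scene");t=ctrl.snapshot("top")
cv2.imwrite("pics/fs.png",im[:,:,::-1]);cv2.imwrite("pics/ft.png",t[:,:,::-1])
cv2.imwrite("pics/s5.png",np.clip(1.6*np.vstack([cv2.resize(im[210:320,325:465,::-1],(700,300),interpolation=cv2.INTER_CUBIC),cv2.resize(t[225:325,163:303,::-1],(700,300),interpolation=cv2.INTER_CUBIC)]),0,255).astype(np.uint8))
for y in(-.08,.08):
  for x in(0,.014):
    print(y,x,"pred top corner scene",proj("scene",rs(x,y,.09)).round(1),"top",proj("top",rs(x,y,.09)).round(1))
```

```text
t 15.32 tcp [ 0.4017 -0.0757  0.2679] yaw_y 10.66 F [0.7 0.5 0.5] op 0.0005 grip 0.0
delta mm [242.4 139.8 125.1] tilt 0.12 ('turn', np.float64(-0.3))
-0.08 0 pred top corner scene [363.8 215.4] top [284.4 277.1]
-0.08 0.014 pred top corner scene [361.1 217.9] top [283.2 270.9]
0.08 0 pred top corner scene [430.  251.7] top [205.9 290.4]
0.08 0.014 pred top corner scene [427.8 254.7] top [204.3 284.3]
```

View pics/s5.png

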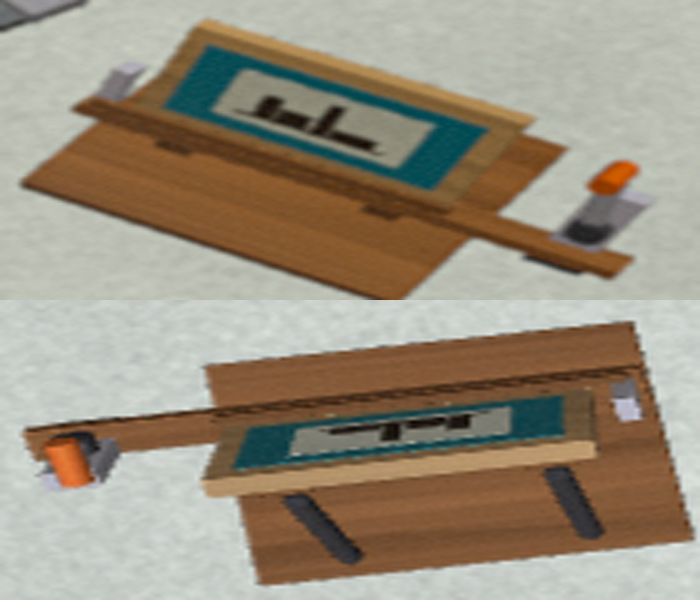

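Image: the print leans flat on the rest, picture out and the right way up. Its rear top corners are at top (204,290) and (282,278), against predictions of (206,290) and (284,277), so y ≈ +4 mm. Next is the side stop.

Run:
```python
from h import *
go(es([-.013,.182,.105]),EY)
```

```text
t 15.43 tcp [ 0.4029 -0.0725  0.2677] yaw_y 10.95 F [ 0.2  0.2 -0.1] op 0.0004 grip 0.0
delta mm [418.5 153.1 163. ] tilt 0.09 ('turn', np.float64(-0.01))
```

Emit:
jog_arm(motion="0 0.028 0.013 0 0;0 0.04 0.014 0 0;0 0.04 0.014 0 0;0 0.04 0.014 0 0;0 0.04 0.014 0 0;0 0.04 0.014 0 0;0 0.04 0.014 0 0;0 0.04 0.014 0 0;0 0.04 0.014 0 0;0 0.04 0.014 0 0;0 0.03 0.014 0 0;0 0 0 0 0;0 0 0 0.04 0;0 0 0 0.04 0;0 0 0 0.04 0;0 0 0 0.02 0;0 0 0 0.01 0;0 0 0 0.01 0;0 0 0 0 0")

```text
t: 17.8
ee_pos: [0.4724, 0.3672, 0.1069]
tool_rot: [0.0, 0.635, 0.772, -0.0]
contact_force: [-0.2, -0.0, 0.6]
opening: 0.0003
finger_force: 0.0
```

Run:
```python
from h import *
go(es([-.013,.1155,.105]),EY)
```

```text
t 17.8 tcp [0.4724 0.3672 0.1069] yaw_y 11.09 F [-0.2 -0.   0.6] op 0.0003 grip 0.0
delta mm [-66.5   1.5   1.9] tilt 0.02 ('turn', np.float64(0.13))
```

Emit:
jog_arm(motion="0 -0.005 0 0 0;0 -0.005 0 0 0;0 -0.005 0 0 0;0 -0.005 0 0 0;0 -0.005 0 0 0;0 -0.005 0 0 0;0 -0.005 0 0 0;0 -0.005 0 0 0;0 -0.005 0 0 0;0 -0.004 0 0 0;0 -0.003 0 0 0;0 0 0 0 0")

```text
t: 19.3
ee_pos: [0.4826, 0.3172, 0.1074]
tool_rot: [-0.001, 0.636, 0.772, 0.001]
contact_force: [-1.7, 5.2, 1.8]
opening: 0.0003
finger_force: 2.5
```

Emit:
jog_arm(motion="0 -0.003 0 0 0;0 -0.003 0 0 0;0 -0.003 0 0 0;0 -0.002 0 0 0;0 -0.002 0 0 0;0 0 0 0 0")

```text
t: 20.05
ee_pos: [0.4852, 0.3044, 0.1074]
tool_rot: [-0.0, 0.636, 0.772, 0.001]
contact_force: [-0.1, 4.2, 2.0]
opening: 0.0008
finger_force: 2.5
```

Run:
```python
from h import *
go(es([-.013,.1155,.105]),EY)
im=ctrl.snapshot("scene");t=ctrl.snapshot("top")
cv2.imwrite("pics/s6.png",np.clip(1.6*np.vstack([cv2.resize(im[210:320,345:465,::-1],(600,300)[0:2],interpolation=cv2.INTER_CUBIC),cv2.resize(t[225:325,173:293,::-1],(600,300),interpolation=cv2.INTER_CUBIC)]),0,255).astype(np.uint8))
```

```text
t 20.05 tcp [0.4852 0.3044 0.1074] yaw_y 11.05 F [-0.1  4.2  2. ] op 0.0008 grip 2.5
delta mm [-2.4  1.   2.4] tilt 0.12 ('turn', np.float64(0.09))
```

View pics/s6.png

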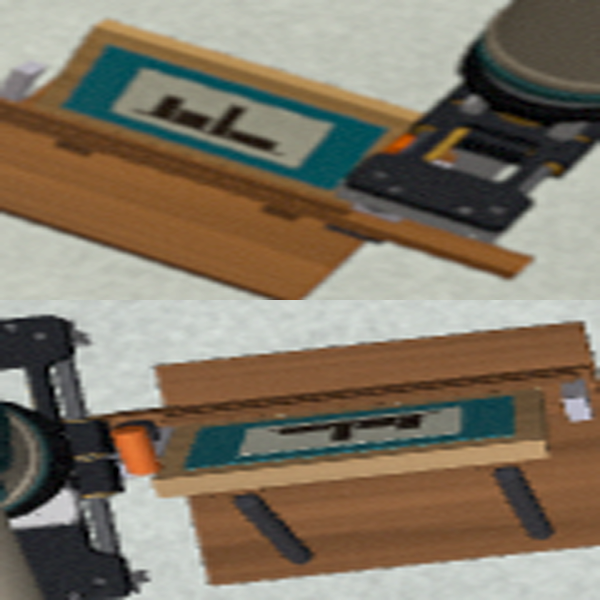

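The stop is at or very near the frame's +y edge (top crop (165,440)). I'll push a few mm more, since the frame has about 9 mm of room at the end stop.

Emit:
jog_arm(motion="0 -0.002 0 0 0;0 -0.002 0 0 0;0 -0.001 0 0 0;0 0 0 0 0")

```text
t: 20.65
ee_pos: [0.486, 0.3, 0.1073]
tool_rot: [-0.001, 0.636, 0.772, 0.001]
contact_force: [-1.4, 6.1, 1.7]
opening: 0.0002
finger_force: 3.2
```

Run:
```python
from h import *
go(es([-.013,.1155,.105]),EY)
a1=cv2.imread("pics/ft.png");t=ctrl.snapshot("top")[:,:,::-1]
# print shift along ledge between before and now: template of picture/right end, and of stop vs frame
tp=a1[245:285,225:290]
r=cv2.matchTemplate(t[240:290,215:305],tp,cv2.TM_CCOEFF_NORMED);print(r.max(),np.unravel_index(r.argmax(),r.shape),"expected (5,10)")
y,x=np.unravel_index(r.argmax(),r.shape);print(r[y,x-1:x+2])
```

```text
t 20.65 tcp [0.486  0.3    0.1073] yaw_y 11.04 F [-1.4  6.1  1.7] op 0.0002 grip 3.2
delta mm [2.1 1.  2.3] tilt 0.17 ('turn', np.float64(0.08))
0.9280239 (np.int64(5), np.int64(11)) expected (5,10)
[0.9256332 0.9280239 0.9016178]
```

Emit:
jog_arm(motion="0 0.005 0 0 0;0 0.015 0 0 0;0 0.02 0 0 0;0 0.02 0 -0.01 0;0 0 0 -0.04 0;0 0 0 -0.05 0;0 0 0 -0.05 -9.5;0 0.05 -0.04 0 -10;0 0 0 0 -10;0 0 0 0 -10;0 0 0 0 -10;0 0 0 0 -10;0 0 0 0 -10;0.4 0 0 0 -10;0.4 0 0 0 -10;0.4 0 0 0 0")

```text
t: 22.7
ee_pos: [0.4205, 0.3903, 0.2575]
tool_rot: [0.0, -0.092, 0.996, 0.0]
contact_force: [0.1, -0.1, -1.0]
opening: 0.0269
finger_force: 0.0
```

Run:
```python
from h import *
go(es([0,.08,.25]),EY+np.pi/2)
im=ctrl.snapshot("scene")[:,:,::-1];t=ctrl.snapshot("top")[:,:,::-1]
for n,i in(("scene",im),("top",t)):
  h=cv2.cvtColor(np.ascontiguousarray(i),cv2.COLOR_BGR2HSV)
  mk=cv2.inRange(h,(3,190,70),(16,255,255));c,l,st,ce=cv2.connectedComponentsWithStats(mk)
  print(n,[(st[k].tolist(),ce[k].round(1)) for k in range(1,c) if st[k,4]>12])
cv2.imwrite("pics/s7.png",np.clip(1.6*np.vstack([cv2.resize(im[225:305,365:465],(500,400),interpolation=cv2.INTER_CUBIC)[:300],cv2.resize(t[245:305,175:275],(500,300),interpolation=cv2.INTER_CUBIC)]),0,255).astype(np.uint8))
```

```text
t 22.7 tcp [0.4205 0.3903 0.2575] yaw_y 100.52 F [ 0.1 -0.1 -1. ] op 0.0269 grip 0.0
delta mm [ -62.2 -134.1    7.5] tilt 0.04 ('turn', np.float64(-0.45))
scene [([419, 256, 13, 12, 83], array([424.3, 261.8]))]
top [([198, 267, 9, 15, 89], array([202.1, 274. ]))]
```

View pics/s7.png

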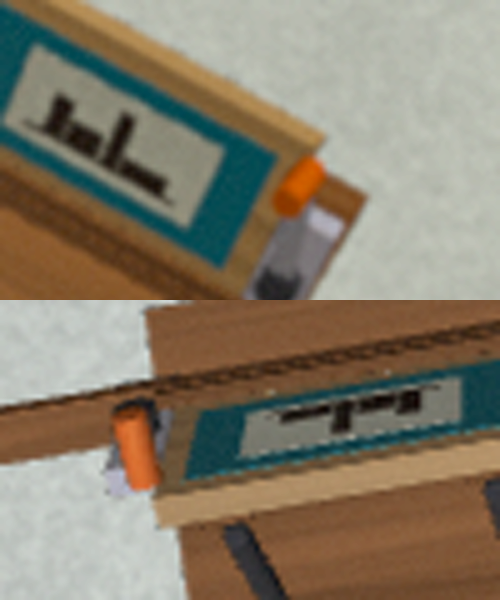

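The stop touches the frame's edge. The knob is at scene (424,262) and top (202,274).

Run:
```python
from h import *
P,e=tri((424.3,261.8),(202.1,274));q=torest(P);print(P,e,q)
hy,hz=.0815+.012,.024
th=np.arctan2(hy-q[1],q[2]-hz);print("angle",th,"radius",np.hypot(hy-q[1],q[2]-hz))
for x in(.030,.035,.041):
  for y in (.075,.08,.085): print(x,y,proj("scene",rs(x,y,.08)).round(1),proj("top",rs(x,y,.08)).round(1))
```

```text
[0.49673262 0.26929112 0.16437725] 0.0012460594024780464 [0.03375719 0.08123952 0.08327698]
angle 0.20395769293554603 radius 0.06053164046227586
0.03 0.075 [421.3 260.6] [205.5 274.6]
0.03 0.08 [423.4 261.8] [203.1 275. ]
0.03 0.085 [425.6 263.1] [200.6 275.4]
0.035 0.075 [420.5 261.7] [205.  272.4]
0.035 0.08 [422.6 263. ] [202.5 272.8]
0.035 0.085 [424.8 264.2] [200.  273.2]
0.041 0.075 [419.5 263.1] [204.3 269.7]
0.041 0.08 [421.7 264.3] [201.8 270.1]
0.041 0.085 [423.9 265.5] [199.3 270.6]
```

Run:
```python
from h import *
k=rs(.042,.0818,.081);print("knob",k)
go(k+[0,0,-.010],EY+np.pi/2)
th=np.linspace(.2,1.45,17);y=-.058*np.sin(th);z=.058*np.cos(th)
d=np.c_[np.diff(z)*np.sin(a),np.diff(y),-np.diff(z)*np.cos(a)]
print((d*1000).round(1).tolist())
```

```text
knob [0.50482074 0.27142842 0.16623656]
t 22.8 tcp [0.4205 0.39   0.2573] yaw_y 100.46 F [ 0.2 -0.1 -0.3] op 0.0347 grip 0.0
delta mm [ -61.3 -132.   101.1] tilt 0.03 ('turn', np.float64(-0.5))
[[-0.5, -4.4, 0.9], [-0.7, -4.3, 1.2], [-0.8, -4.2, 1.5], [-1.0, -4.0, 1.8], [-1.1, -3.9, 2.1], [-1.3, -3.7, 2.4], [-1.4, -3.4, 2.6], [-1.5, -3.2, 2.8], [-1.6, -2.9, 3.0], [-1.7, -2.7, 3.2], [-1.8, -2.4, 3.4], [-1.9, -2.1, 3.6], [-2.0, -1.7, 3.7], [-2.0, -1.4, 3.8], [-2.1, -1.1, 3.9], [-2.1, -0.7, 3.9]]
```

Emit:
jog_arm(motion="0.4 -0.015 -0.03 0 -0.5;0.4 -0.015 -0.035 0 0;0.4 -0.015 -0.035 0 0;0.4 -0.016 -0.032 0 0;0.4 0 0 0.03 0;0.4 0 0 0.03 0;0.4 0 0 0.02 0;0.4 0 0 0.01 0;0.4 0 0 0.006 0;0.4 0 0 0.005 0;0.4 0 0 0 0", squeeze=5)

```text
t: 24.18
ee_pos: [0.5059, 0.2714, 0.1561]
tool_rot: [0.0, -0.096, 0.995, -0.0]
contact_force: [-0.9, 0.8, -0.2]
opening: 0.0378
finger_force: 0.0
```

Run:
```python
from h import *
go(rs(.042,.0818,.081)+[0,0,-.010],EY+np.pi/2)
```

```text
t 24.18 tcp [0.5059 0.2714 0.1561] yaw_y 101.06 F [-0.9  0.8 -0.2] op 0.0378 grip 0.0
delta mm [ 1.   0.2 -0.1] tilt 0.02 ('turn', np.float64(0.1))
```

Emit:
jog_arm(motion="0.3 0 0 0 0;0.2 0 0 0 0;0.1 0 0 0 0;0.1 0 0 0 0;0.1 0 0 0 0")

```text
t: 24.8
ee_pos: [0.5059, 0.2714, 0.1561]
tool_rot: [0.0, -0.096, 0.995, 0.0]
contact_force: [-0.0, -0.3, 1.6]
opening: 0.0136
finger_force: 5.0
```

The knob is held (13.6 mm opening). I'll swing it along the arc.

Emit:
jog_arm(motion="0.1 -0.0005 -0.0044 0.0009 0;0.1 -0.0007 -0.0043 0.0012 0;0.1 -0.0008 -0.0042 0.0015 0;0.1 -0.001 -0.004 0.0018 0;0.1 -0.0011 -0.0039 0.0021 0;0.1 -0.0013 -0.0037 0.0024 0;0.1 -0.0014 -0.0034 0.0026 0;0.1 -0.0015 -0.0032 0.0028 0;0.1 0 0 0 0")

```text
t: 25.92
ee_pos: [0.5201, 0.242, 0.1402]
tool_rot: [-0.0, -0.096, 0.995, -0.0]
contact_force: [0.6, 1.2, 0.0]
opening: 0.0139
finger_force: 5.0
```

Emit:
jog_arm(motion="0.1 -0.0016 -0.0029 0.003 0;0.1 -0.0017 -0.0027 0.0032 0;0.1 -0.0018 -0.0024 0.0034 0;0.1 -0.0019 -0.0021 0.0036 0;0.1 -0.002 -0.0017 0.0037 0;0.1 -0.002 -0.0014 0.0038 0;0.1 -0.0021 -0.0011 0.0039 0;0.1 -0.0021 -0.0007 0.0039 0;0.1 0 0 0 0")

```text
t: 27.05
ee_pos: [0.5379, 0.2302, 0.1117]
tool_rot: [-0.0, -0.097, 0.995, -0.0]
contact_force: [0.1, -0.4, 0.2]
opening: 0.0142
finger_force: 5.0
```

Still holding. I'll release, go straight up, retreat and look.

Emit:
jog_arm(motion="0.2 0 0 0 0;0.35 0 0 0 0;0.35 0 0 0 0;0.35 0 0 -0.01 0;0.35 0 0 -0.02 0;0.35 0 0 -0.04 0;0.35 0 0 -0.04 0;0.35 0 0 -0.04 0;0.35 0.03 0.03 0 0;0.35 0.04 0.05 0 0;0.35 0.04 0.05 0 0;0.35 0.03 0.04 0 0;0.35 0 0 0 0;0.35 0 0 0 0")

```text
t: 28.8
ee_pos: [0.3704, 0.3684, 0.2627]
tool_rot: [0.001, -0.097, 0.995, -0.0]
contact_force: [0.6, 0.6, -0.2]
opening: 0.0328
finger_force: 0.0
```

Run:
```python
from h import *
go(es([0,.08,.25]),EY+np.pi/2)
im=ctrl.snapshot("scene")[:,:,::-1];t=ctrl.snapshot("top")[:,:,::-1]
pts=[]
for n,i in(("scene",im),("top",t)):
  h=cv2.cvtColor(np.ascontiguousarray(i),cv2.COLOR_BGR2HSV)
  mk=cv2.inRange(h,(3,190,70),(16,255,255));c,l,st,ce=cv2.connectedComponentsWithStats(mk)
  k=1+st[1:,4].argmax();pts.append(ce[k]);print(n,st[k],ce[k])
P,e=tri(*pts);print(torest(P),e)
cv2.imwrite("pics/s8.png",np.clip(1.6*np.vstack([cv2.resize(im[210:320,325:465],(700,300),interpolation=cv2.INTER_CUBIC),cv2.resize(t[225:325,163:303],(700,300),interpolation=cv2.INTER_CUBIC)]),0,255).astype(np.uint8))
```

```text
t 28.8 tcp [0.3704 0.3684 0.2627] yaw_y 101.11 F [ 0.6  0.6 -0.2] op 0.0328 grip 0.0
delta mm [-114.2 -122.9   12.9] tilt 0.08 ('turn', np.float64(0.15))
scene [391 262  10  13  72] [395.63888889 267.81944444]
top [223 253   9  15  84] [226.8452381  260.17857143]
[0.03447371 0.03445198 0.03551507] 0.00028591968299419694
```

View pics/s8.png

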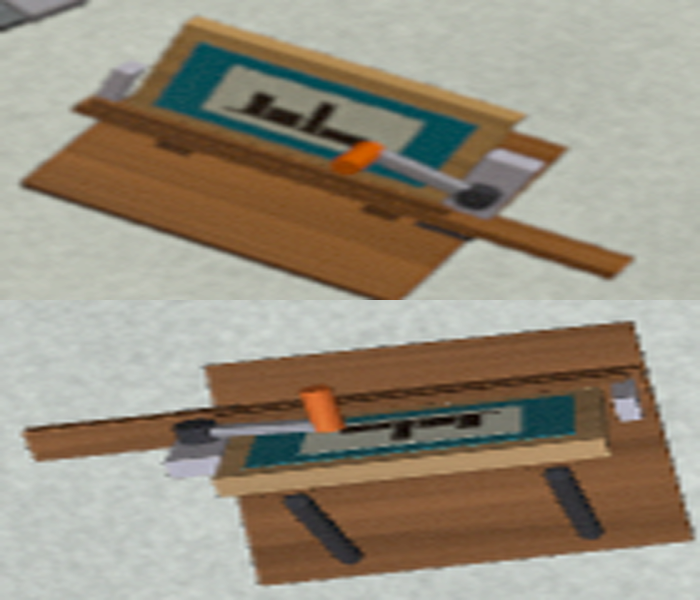

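The catch lies across the frame. The knob measures y 34 mm, z 35 mm in the rest's axes, so the catch is at about 1.4 rad. The stop is on the edge and the robot is clear, so I'm handing in.

```bash
python3 -c "
from rig import ctrl
print(ctrl.close_job())"
```

```text
the job is handed in; nothing more can be done
None
```

The job is handed in with no verdict shown: the print leans flat on the rest picture-out, the side stop is against its edge, the catch is down at about 1.4 of 1.5 rad, and nothing else looked disturbed — but I viewed 12 pictures, two over the limit of 10.

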